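Find the index notch with the stop blade

ROBOT

A 6-joint arm with a two-finger parallel gripper is mounted at the origin on a cart in front of the work surface, level with it; the furniture and walls round the work are solid. World frame = base frame: x ahead of the robot, y to its left, z up, the work surface at z = 0. Lengths are in m, angles in rad, forces in N, time in s.
With the tool pointing down it reaches from about 0.35 to 0.85 m from the base axis. Payload 8.1 kg.
Tool frame: the origin (TCP) lies on the centre line of the jaws, within the pads' length; the fingertips stand 25 mm ahead of it and the grasp point (between the pads) lies 6 mm ahead of it; z points along the fingers, x is the direction in which the jaws open and shut, and the axes are right-handed (so a half turn about z gives the same grasp; the last joint's range is limited). The gripper opens to 85 mm and grips with 20 to 120 N. Pads are 22 mm wide; open, the fingers measure 114 mm over their backs; the gripper's body (76 mm by 85 mm) begins 54 mm behind the grasp point. The pads swing forward as they close: fully open they stand 13 mm farther back than shut.
Start: joints at [1.03, 0.13, 1.488, -0, 1.523, -0.085], TCP at [0.264, 0.539, 0.256] pointing down, gripper open.
Joint ranges: [-2.96, 2.96], [-0.89, 2.26], [0.02, 2.5], [-1.34, 4.48], [0, 2.73], [-2.66, 2.66]. Speed limits (rad/s): [2.39, 2.39, 2.79, 3.14, 3.14, 3.14].

INTERFACE

Orientations are given as a rotation vector (axis times angle).
In Python, from workcell import monitor, vision, robot gives the robot as it stands.
- The arm moves only by the tool apply_moves, never from a script. Its argument "rows" is a list of rows, each a list of 5 numbers: the finger opening in cm, from 0 to 8.54, then the shift along the tool's x, y, z in cm, then the turn about the tool's z in degrees. A call has 1 to 8 rows; each row is the pose to reach, as a shift and turn from the pose commanded when the call began, along the tool's axes at that moment; what a row does not reach only later rows make up. A row lasts 1/12 s, in which the tool goes at most 41.7 mm and 7.16 degrees, less where a joint would pass 70% of its speed; a pose out of reach is approached as far as the arm can. A call with a gripper value outside its range is refused whole. The fingers move at their own pace and stop on an object; "squeeze" is the grip in N (left out, the last holds). Time passes only in rows, so rows that repeat a pose let the fingers close. It gives the time, the measured TCP pose, the force and the opening at its end, in the units of the state.
- monitor.sense(): the state, without advancing time (a new reading comes with each control period).
- vision.get_image(name): name is "side" or "top" or "wrist"; returns the picture (420x560x3 uint8, red, green, blue); there is no depth.
- vision.camera_info(name): a dict with "camera_matrix" (3x3 intrinsics, pixels), "k1" (the pictures are not rectified: a ray, as slopes to the right and down, at radius r is drawn at 1 + k1 r^2 times it, then the intrinsics apply), "view" (4x4, takes a point from world to camera coordinates). Camera axes: x right, y down, z forward; pixel columns grow to the right and rows downward; lengths in m; the calibration is good to about 2 mm. A picture is of the moment at which its call begins: read the wrist's pose just before it. camera_info takes no time and is no camera call; for the wrist camera it gives the pose at the moment of the call.
- robot.finish_job(): hands the job in, once; it reports no verdict.
The state is a dict: "time": time; "joint_positions": joint angles; "dq": joint speeds; "joint_efforts": joint torques, N m; "tcp_pos": TCP position; "tool_rot": TCP orientation; "force": force on the tool from outside, world axes, zero at the start; "ft_torque": the same for the moment, N m; "opening": finger opening in m.
Only numpy, scipy, OpenCV 4.12 (cv2) and the standard library are available. Lean on these libraries where they do the work, as an engineer would, in place of code of your own. Each camera call takes 0.05 s, during which the arm holds its last target. There are 200 camera calls.

TASK

Set the length stop on the index rail: first lift the wrench off the rail and lay it flat on the bare bench. Then draw the widest of the three steel blades out of the rack, set it tang down on the channel floor at the flared mouth of the rail and drag it along, without lifting it off the floor, until its tang drops into the hidden notch; stop there and let go with the blade fully home and upright. Leave the other blades in the rack and everything else on the bench where it is.

Things in the scene. Friction and masses are not known exactly. Their poses are not given: they have to be found in the camera images.
- index_rail: aluminium index rail screwed to the bench, 319 mm long. Origin: on the bench under the channel's middle line; x runs along the rail from its flared mouth (x = -150 mm) to the end housing (60 mm high, its knob 75 mm, to x = +169 mm), z up. Two 12 mm side walls, tops at z = 52 mm, leave an open channel along y = 0, 13 mm wide with a flat floor at z = 22 mm; 37 mm over the walls, 61 mm over the lugs
- rail_mouth (a point): on the channel floor in the middle of the flared mouth, at rail x = -100 mm; the mouth, with its wall tops sloped outward as a lead-in, spans rail x -150 to -47 mm. The blade goes in here, its width along the rail
- rail_far_end (a point): on the channel floor at the end housing, rail x = +123 mm. Between mouth and here the floor has one hidden notch, 30 mm long, across the whole channel, 16 mm deep; its middle lies anywhere from rail x = 0 to +70 mm, differs every time and is not reported
- blade_rack: wooden rack block fixed to the bench, 112 (x) x 156 (y) x 50 (z) mm. Origin: centre of its underside. Three slots along its x at y = -60, 0 and +60 mm, each 12 mm wide and 88 mm long; each holds one steel blade upright, its width along x, only its top 39 mm showing. A wall shelf hangs over the back of the bench
- wide_blade_center (a point): centre (half-way up) of the widest stop blade, the one to use: steel plate 84 mm wide (its x), 10 mm thick (its y), 87 mm tall (its z) in all, of which the lowest 12 mm are a tang 24 mm wide under its middle. 0.18 to 0.37 kg. Tang bottom 43.5 mm below this point, shoulders 31.5 below, top edge 43.5 above. In the rack its top is 89 mm above the bench; it may be in any slot
- wide_blade_foot (a point): middle of the underside of the widest blade's tang; 22 mm above the bench while the tang rides on the channel floor, 10 mm when the blade is home in the notch with its shoulders on the floor
- mid_blade_center (a point): centre of the middle stop blade, the same but 64 mm wide; stays in the rack
- narrow_blade_center (a point): centre of the narrowest stop blade, the same but 44 mm wide; stays in the rack
- wrench_center (a point): middle of a steel wrench, 173 mm long (its y), heads up to 26 mm wide and 8 mm thick; shank 11 mm wide (its x), 5 mm thick (its z), the point at half its thickness. 0.09 kg. It starts flat across the rail, its shank on the wall tops, sticking out both sides. Behind the rail (its -y side) the bench is bare to 130 mm from the channel, for rail x -150 to +30 mm
- spray_can_center (a point): aerosol can standing upright, 66 mm diameter, 225 mm tall; between rail and rack; the point is its centre; bystander
- tape_measure_center (a point): pocket tape measure standing on edge, 37 x 84 x 63 mm; the point is its centre; bystander
- thinner_bottle_center (a point): small white bottle with a dark cap, 40 x 40 x 92 mm; the point is its centre; bystander
- glue_tube_center (a point): metal tube lying flat, 43 x 146 x 29 mm; the point is its centre; bystander
- torch_center (a point): dark metal torch lying down, 31 x 109 x 31 mm; the point is its centre; bystander
- spring_clamp_center (a point): spring clamp lying flat, 58 x 100 x 19 mm; the point is its centre; bystander
- wide_blade: the widest stop blade itself, origin at the middle of the underside of its tang; x along its width, y through its thickness, z up
- wrench: the wrench itself; origin at the middle of its underside, y along its length, z up

How it is judged:
By the outcome, as a careful person would: the job done as asked, in the order asked, and still so for the second after the job is handed in, with the robot touching nothing.
It also fails if it takes over 67 s, if anything falls off the work surface, if the arm or the gripper's body presses on something with over 40 N, if the wrist force passes 120 N, or if a joint passes its speed limit or range.

## Working session

There is one attempt and no reset: what is moved stays moved. The work goes in short steps, Python scripts to look and compute and a tool call to move; the robot and the scene stay as the last step left them, time stands still between calls to the robot, and variables do not carry over. Pictures are saved under pics/ and viewed, about 8 in all and at most 12, crops included, and the job is handed in when it is done.

Besides the shell and the picture viewer there is one more tool, called after "Emit:" by a JSON object that holds its "op" and its "data", one argument or row to a line. apply_moves: Moves the arm, as the interface text tells. Its arguments: {"type":"object","properties":{"rows":{"type":"array"},"squeeze":{"type":"number"}},"required":["rows"]}

```bash
mkdir -p pics; ls
cat > h.py <<'E'
from workcell import monitor, vision, robot
import numpy as np, cv2
def ray(name,px,info=None):
    i=info or vision.camera_info(name);K=np.array(i["camera_matrix"]);k1=i["k1"]
    V=np.array(i["view"]);
    d=np.array([(px[0]-K[0,2])/K[0,0],(px[1]-K[1,2])/K[1,1]]);u=d.copy()
    for _ in range(30): u=d/(1+k1*(u@u))
    R=V[:3,:3];c=-R.T@V[:3,3];return c,R.T@np.array([u[0],u[1],1.])
def onz(name,px,z,info=None):
    c,d=ray(name,px,info);return c+d*(z-c[2])/d[2]
def proj(name,p,info=None):
    i=info or vision.camera_info(name);K=np.array(i["camera_matrix"]);V=np.array(i["view"])
    q=V[:3,:3]@np.array(p)+V[:3,3];u=q[:2]/q[2];u=u*(1+i["k1"]*(u@u));return K[:2,:2]@u+K[:2,2]
def save(name,f,crop=None,scale=1):
    im=vision.get_image(name);cv2.imwrite("pics/full_"+f,im[:,:,::-1])
    if crop: im=im[crop[1]:crop[3],crop[0]:crop[2]]
    im=cv2.resize(im,None,fx=scale,fy=scale,interpolation=cv2.INTER_CUBIC)
    cv2.imwrite("pics/"+f,im[:,:,::-1])
E
python3 - <<'E'
from h import *
print(monitor.sense())
for n in("side","top","wrist"):
    i=vision.camera_info(n);V=np.array(i["view"]);print(n,np.round(i["camera_matrix"],1).tolist(),i["k1"],np.round(-V[:3,:3].T@V[:3,3],3),np.round(V[:3,:3],3).tolist())
    if n!="wrist": save(n,n+"0.png",None,1.4)
E
```

```text
pics
{'time': 0.0, 'joint_positions': array([ 1.02960195e+00,  1.31179113e-01,  1.48928703e+00, -1.56229327e-05,
        1.52299850e+00, -8.54057354e-02]), 'dq': array([-9.04942625e-04,  4.45940657e-04, -1.70868257e-03,  9.55576171e-05,
       -9.78155051e-04, -7.70123376e-04]), 'joint_efforts': array([-6.10980387e-04, -5.69402218e+01, -5.00549912e+01, -2.76576366e-04,
        1.49273558e-02, -4.01182865e-05]), 'tcp_pos': array([0.2638277 , 0.53831782, 0.25522941]), 'tool_rot': array([ 2.66515191e+00,  1.66166406e+00, -2.60700687e-03]), 'force': array([-0.10558405,  0.25537645, -0.69691603]), 'ft_torque': array([ 0.02369091, -0.01246997,  0.03049422]), 'opening': 0.08543216540628494}
side [[510.3, 0.0, 276.7], [0.0, 510.3, 212.6], [0.0, 0.0, 1.0]] 0.04140200665290532 [0.476 1.318 0.661] [[-1.0, 0.005, 0.005], [-0.002, 0.397, -0.918], [-0.007, -0.918, -0.397]]
top [[382.4, 0.0, 276.0], [0.0, 382.4, 206.6], [0.0, 0.0, 1.0]] -0.054770482332346666 [ 0.343 -0.005  0.978] [[0.012, -1.0, -0.009], [-0.987, -0.01, -0.159], [0.159, 0.011, -0.987]]
wrist [[358.1, 0.0, 285.6], [0.0, 358.1, 207.5], [0.0, 0.0, 1.0]] -0.04018458627606145 [0.201 0.569 0.372] [[0.44, 0.898, -0.002], [0.862, -0.422, 0.282], [0.252, -0.125, -0.959]]
```

View pics/top0.png

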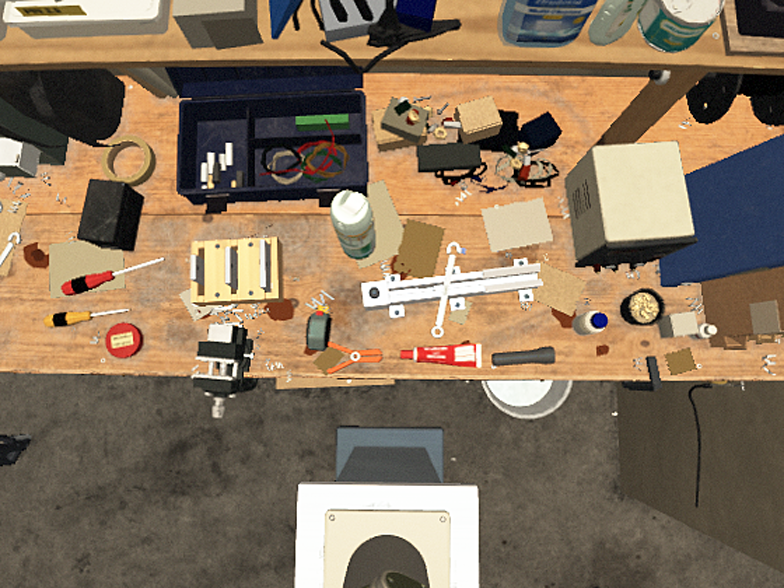

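View pics/side0.png

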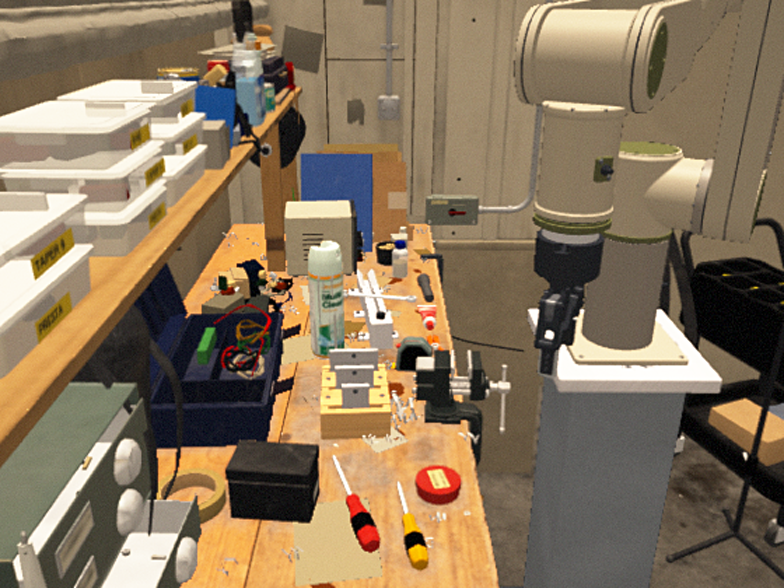

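Run:
```python
import cv2
im=cv2.imread("pics/full_top0.png")
cv2.imwrite("pics/c1.png",cv2.resize(im[160:250,130:290],None,fx=5,fy=5,interpolation=cv2.INTER_CUBIC))
cv2.imwrite("pics/c2.png",cv2.resize(im[160:250,250:400],None,fx=5.3,fy=5.3,interpolation=cv2.INTER_CUBIC))
```

```text
(no output)
```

View pics/c1.png

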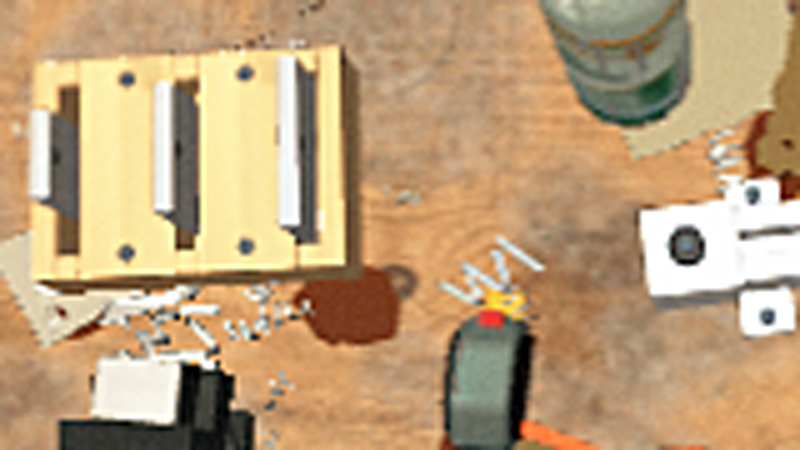

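View pics/c2.png

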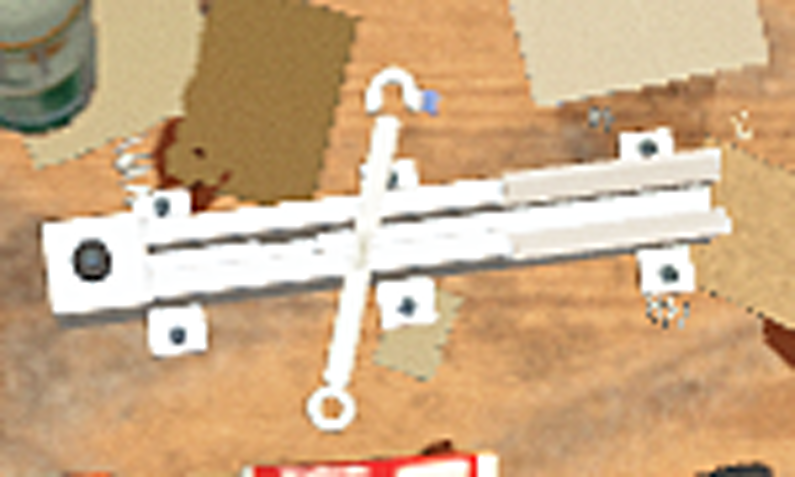

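Run:
```python
from h import *
A=lambda x,y:(130+x/5,160+y/5)
B=lambda x,y:(250+(x)/5.3,160+(y)/5.3)
P=lambda l,p,z:print(l,np.round(onz("top",p,z),4))
P("blade top back",A(288,56),.089);P("blade top front",A(290,228),.089);P("mid ends",A(163,82),.089);P("mid f",A(163,214),.089)
P("rack corners z50 BL",A(35,62),.05);P("BR",A(340,45),.05);P("FR",A(345,265),.05);P("FL",A(35,280),.05)
P("hous L back",B(43,225),.06);P("hous L front",B(52,313),.06);P("knob",B(92,261),.075)
P("mouth wall back out",B(720,152),.052);P("mouth front out",B(730,222),.052);P("mouth floor end",B(716,200),.022)
for n,p in dict(l1=(162,207),l2=(178,335),l3=(392,180),l4=(407,306),l5=(648,148),l6=(669,273)).items(): P(n,B(*p),.006)
P("wr hook",B(392,70),.0545);P("wr ring",B(330,432),.0545);P("sh1",B(388,118),.0545);P("sh2",B(335,385),.0545)
P("can base",B(48,128),0)
```

```text
blade top back [0.5694 0.218  0.089 ]
blade top front [0.4857 0.2129 0.089 ]
mid ends [0.5562 0.278  0.089 ]
mid f [0.4919 0.2741 0.089 ]
rack corners z50 BL [0.5755 0.3565 0.05  ]
BR [0.5852 0.2018 0.05  ]
FR [0.4738 0.1943 0.05  ]
FL [0.4647 0.3486 0.05  ]
hous L back [0.4999 0.0487 0.06  ]
hous L front [0.4592 0.0438 0.06  ]
knob [0.4811 0.0254 0.075 ]
mouth wall back out [ 0.5391 -0.2664  0.052 ]
mouth front out [ 0.5059 -0.2699  0.052 ]
mouth floor end [ 0.5219 -0.2721  0.022 ]
l1 [ 0.5186 -0.006   0.006 ]
l2 [ 0.456  -0.0143  0.006 ]
l3 [ 0.5331 -0.1181  0.006 ]
l4 [ 0.4712 -0.1249  0.006 ]
l5 [ 0.5504 -0.2439  0.006 ]
l6 [ 0.4886 -0.2524  0.006 ]
wr hook [ 0.5761 -0.113   0.0545]
wr ring [ 0.4067 -0.0833  0.0545]
sh1 [ 0.553  -0.1109  0.0545]
sh2 [ 0.4281 -0.0857  0.0545]
can base [0.5588 0.0506 0.    ]
```

```bash
cat >> h.py <<'E'
def pose():
    s=monitor.sense();r=cv2.Rodrigues(np.array(s["tool_rot"]))[0];return s,r
def plan(targets,start=None):
    # targets: (x,y,z,yaw deg of tool x axis); prints shift cm & turn for sequential calls
    s,R=pose()
    p,yaw=(np.array(s["tcp_pos"]),np.degrees(np.arctan2(R[1,0],R[0,0]))) if start is None else (np.array(start[:3]),start[3])
    print("t %.2f at"%s["time"],np.round(p,4),round(yaw,2),"tilt",np.round(R[:,2],4),"open",round(s["opening"],4),"F",np.round(s["force"],1))
    for t in targets:
        a=np.radians(yaw);X=np.array([np.cos(a),np.sin(a),0]);Y=np.array([np.sin(a),-np.cos(a),0])
        d=np.array(t[:3])-p;turn=-((t[3]-yaw+180)%360-180)
        print(t,"->",np.round([d@X*100,d@Y*100,-d[2]*100,turn],2),"rows>=",int(max(np.ceil(np.linalg.norm(d)/.0417),np.ceil(abs(turn)/7.16))))
        p,yaw=np.array(t[:3]),t[3]
E
python3 -c "
from h import *
plan([(.40,.20,.32,70),(.5326,-.1063,.30,78.6),(.5326,-.1063,.19,78.6)])"
```

```text
t 0.10 at [0.2639 0.5383 0.2553] 63.88 tilt [-9.0e-04 -1.5e-03 -1.0e+00] open 0.0857 F [ 0.3  0.4 -0.1]
(0.4, 0.2, 0.32, 70) -> [-24.39  27.12  -6.47  -6.12] rows>= 9
(0.5326, -0.1063, 0.3, 78.6) -> [-24.25  22.94   2.    -8.6 ] rows>= 9
(0.5326, -0.1063, 0.19, 78.6) -> [ 0.  0. 11. -0.] rows>= 3
```

Emit:
{"op": "apply_moves", "data": {
  "rows": [
    [8.5,-4,4.5,-5,-2],
    [8.5,-24.4,27.1,-6.5,-6.1],
    [8.5,-24.4,27.1,-6.5,-6.1],
    [8.5,-24.4,27.1,-6.5,-6.1],
    [8.5,-24.4,27.1,-6.5,-6.1],
    [8.5,-24.4,27.1,-6.5,-6.1],
    [8.5,-24.4,27.1,-6.5,-6.1],
    [8.5,-24.4,27.1,-6.5,-6.1]
  ]
}}

```text
time: 0.77
tcp_pos: [0.3841, 0.2383, 0.3163]
tool_rot: [2.573, 1.802, -0.0]
force: [1.4, 0.3, 0.4]
opening: 0.0848
```

```bash
python3 -c "
from h import *
plan([(.5326,-.1063,.22,78.6)])"
```

```text
t 0.77 at [0.3841 0.2383 0.3163] 70.01 tilt [-2.e-04 -1.e-04 -1.e+00] open 0.0848 F [1.4 0.3 0.4]
(0.5326, -0.1063, 0.22, 78.6) -> [-27.3   25.74   9.63  -8.59] rows>= 10
```

Emit:
{"op": "apply_moves", "data": {
  "rows": [
    [8.5,-25,23.5,2,-8.6],
    [8.5,-25,23.5,2,-8.6],
    [8.5,-25,23.5,2,-8.6],
    [8.5,-25,23.5,2,-8.6],
    [8.5,-25,23.5,2,-8.6],
    [8.5,-25,23.5,2,-8.6],
    [8.5,-25,23.5,2,-8.6],
    [8.5,-25,23.5,2,-8.6]
  ]
}}

```text
time: 1.43
tcp_pos: [0.5128, -0.0617, 0.2969]
tool_rot: [-2.431, -1.989, 0.0]
force: [0.8, 1.1, 0.9]
opening: 0.0853
```

```bash
python3 -c "
from h import *
plan([(.5326,-.1063,.18,78.6)])"
```

```text
t 1.43 at [ 0.5128 -0.0617  0.2969] 78.57 tilt [-3.e-04  2.e-04 -1.e+00] open 0.0853 F [0.8 1.1 0.9]
(0.5326, -0.1063, 0.18, 78.6) -> [-3.98  2.82 11.69 -0.03] rows>= 4
```

Emit:
{"op": "apply_moves", "data": {
  "rows": [
    [4.5,-1,0.5,4,0],
    [4.5,-2,1,8,0],
    [4.5,-2,1,11.5,0],
    [4.5,-2,1,11.5,0],
    [4.5,-2,1,11.5,0],
    [4.5,-2,1,11.5,0]
  ]
}}

```text
time: 1.93
tcp_pos: [0.5193, -0.081, 0.1844]
tool_rot: [2.43, 1.989, 0.002]
force: [0.4, -0.9, -0.1]
opening: 0.045
```

```bash
python3 -c "
from h import *
plan([(.5326,-.1063,.18,78.6)])
i=vision.camera_info('wrist');save('wrist','w1.png',None,1.4)
import pickle;pickle.dump(i,open('w1.pkl','wb'))
for p in [(.5326,-.1063,.0545),(.4914,-.098,.0545),(.502,-.1215,.052)]: print(proj('wrist',p,i)*1.4)
"
```

```text
t 1.93 at [ 0.5193 -0.081   0.1844] 78.61 tilt [ 1.7e-03 -4.0e-04 -1.0e+00] open 0.045 F [ 0.4 -0.9 -0.1]
(0.5326, -0.1063, 0.18, 78.6) -> [-2.21  1.8   0.44  0.01] rows>= 1
[358.33394599 319.11222865]
[356.36545179 239.62716603]
[316.61589033 267.73674894]
```

View pics/w1.png

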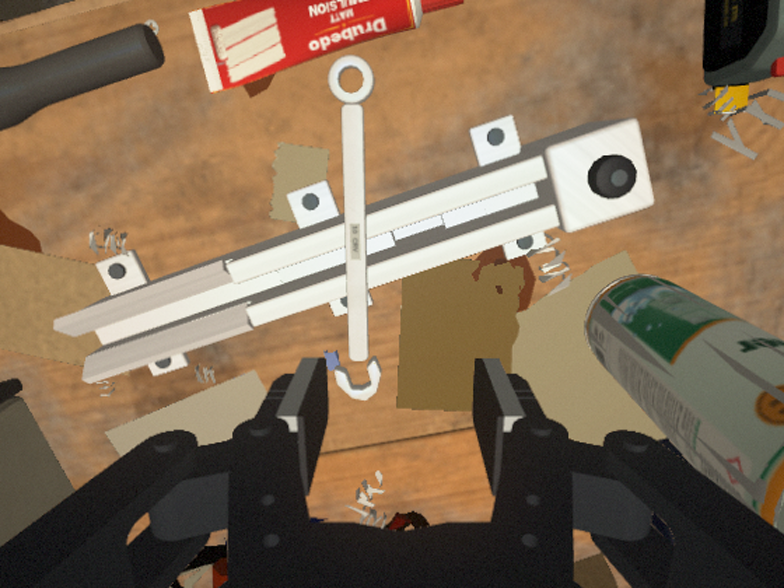

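```bash
python3 -c "
from h import *
import pickle;i=pickle.load(open('w1.pkl','rb'))
o=np.array([.502,-.1215]);u=np.array([-.133,.991])
W=lambda a,b,z:onz('wrist',(a/1.4,b/1.4),z,i)
for a,b,z in [(395,237,.022),(443,222,.022),(538,190,.022),(100,330,.022),(612,177,.075),(352,110,.0545),(358,355,.0545),(355,240,.0545),(648,202,.06),(638,122,.06),(652,205,.06),(58,325,.052),(88,378,.052)]:
  p=W(a,b,z); d=p[:2]-o; print(a,b,np.round(p,4),'railx,y',np.round([d@u,d@[-u[1],u[0]]],4))
plan([(.5326,-.1063,.13,78.6),(.5326,-.1063,.0755,78.6)])
"
```

```text
395 237 [ 0.4997 -0.0803  0.022 ] railx,y [ 0.0411 -0.0032]
443 222 [ 0.4967 -0.0524  0.022 ] railx,y [ 0.0692 -0.0039]
538 190 [0.4895 0.0021 0.022 ] railx,y [ 0.1241 -0.004 ]
100 330 [ 0.5197 -0.2663  0.022 ] railx,y [-0.1459  0.0018]
612 177 [0.4827 0.0221 0.075 ] railx,y [0.1449 0.    ]
352 110 [ 0.4312 -0.0865  0.0545] railx,y [0.0441 0.0655]
358 355 [ 0.5524 -0.111   0.0545] railx,y [ 0.0037 -0.0513]
355 240 [ 0.4914 -0.0987  0.0545] railx,y [0.024  0.0074]
648 202 [0.5    0.0444 0.06  ] railx,y [ 0.1646 -0.0201]
638 122 [0.4621 0.0423 0.06  ] railx,y [0.1676 0.0177]
652 205 [0.5018 0.0462 0.06  ] railx,y [ 0.1662 -0.0222]
58 325 [ 0.5049 -0.2669  0.052 ] railx,y [-0.1445  0.0164]
88 378 [ 0.5379 -0.2624  0.052 ] railx,y [-0.1444 -0.0168]
t 1.98 at [ 0.5201 -0.0811  0.1855] 78.62 tilt [ 0.004 -0.001 -1.   ] open 0.0451 F [0.  0.6 1.4]
(0.5326, -0.1063, 0.13, 78.6) -> [-2.22  1.73  5.55  0.02] rows>= 2
(0.5326, -0.1063, 0.0755, 78.6) -> [ 0.    0.    5.45 -0.  ] rows>= 2
```

```bash
python3 -c "
from h import *
plan([(.4473,-.0898,.12,78.6),(.4473,-.0898,.0755,78.6)])
"
```

```text
t 1.98 at [ 0.5201 -0.0811  0.1855] 78.62 tilt [ 0.004 -0.001 -1.   ] open 0.0451 F [0.  0.6 1.4]
(0.4473, -0.0898, 0.12, 78.6) -> [-2.28 -6.96  6.55  0.02] rows>= 3
(0.4473, -0.0898, 0.0755, 78.6) -> [ 0.    0.    4.45 -0.  ] rows>= 2
```

Emit:
{"op": "apply_moves", "data": {
  "rows": [
    [4.5,-1,-3,2.5,0],
    [4.5,-2.3,-7,6,0],
    [4,-2.3,-7,6.5,0],
    [3.5,-2.3,-7,6.5,0],
    [3,-2.3,-7,9,0],
    [3,-2.3,-7,11,0],
    [3,-2.3,-7,11,0],
    [3,-2.3,-7,11,0]
  ],
  "squeeze": 70
}}

```text
time: 2.65
tcp_pos: [0.4471, -0.09, 0.0745]
tool_rot: [2.429, 1.989, 0.002]
force: [0.2, -0.1, 1.0]
opening: 0.0299
```

```bash
python3 -c "
from h import *
plan([(.4473,-.0898,.0755,78.6),(.4473,-.0898,.17,78.6)])
"
```

```text
t 2.65 at [ 0.4471 -0.09    0.0745] 78.62 tilt [ 2.1e-03 -6.0e-04 -1.0e+00] open 0.0299 F [ 0.2 -0.1  1. ]
(0.4473, -0.0898, 0.0755, 78.6) -> [ 0.02  0.02 -0.1   0.02] rows>= 1
(0.4473, -0.0898, 0.17, 78.6) -> [ 0.    0.   -9.45 -0.  ] rows>= 3
```

Emit:
{"op": "apply_moves", "data": {
  "rows": [
    [0.6,0,0,0,0],
    [0.6,0,0,0,0],
    [0.6,0,0,0,0],
    [0.6,0,0,0,0],
    [0.6,0,0,0,0],
    [0.6,0,0,-2,0],
    [0.6,0,0,-5,0],
    [0.6,0,0,-8.5,0]
  ],
  "squeeze": 70
}}

```text
time: 3.32
tcp_pos: [0.443, -0.0892, 0.1561]
tool_rot: [-2.428, -1.986, 0.005]
force: [0.8, 0.2, -1.0]
opening: 0.0076
```

```bash
python3 -c "
from h import *
plan([(.583,-.1254,.16,7.6)])
save('wrist','w2.png',None,1.0)
"
```

```text
t 3.32 at [ 0.443  -0.0892  0.1561] 78.58 tilt [-0.0056  0.0016 -1.    ] open 0.0076 F [ 0.8  0.2 -1. ]
(0.583, -0.1254, 0.16, 7.6) -> [-0.77 14.43 -0.39 70.98] rows>= 10
```

View pics/w2.png

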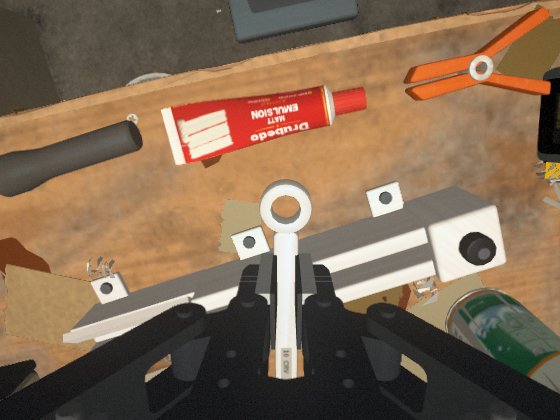

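Emit:
{"op": "apply_moves", "data": {
  "rows": [
    [0.6,0,1,-1,7],
    [0.6,0,3,-1,14],
    [0.6,-0.2,5,-1,21],
    [0.6,-0.3,7,-1,28],
    [0.6,-0.5,9,-1,35],
    [0.6,-0.6,11,-1,42],
    [0.6,-0.7,13,-1,49],
    [0.6,-0.8,14.4,-1,56]
  ]
}}

```text
time: 4.03
tcp_pos: [0.5858, -0.1266, 0.1667]
tool_rot: [-3.082, -0.606, 0.001]
force: [0.2, -0.8, 0.1]
opening: 0.0074
```

```bash
python3 -c "
from h import *
plan([(.583,-.1254,.08,7.6),(.583,-.1254,.0275,7.6)])
"
```

```text
t 4.03 at [ 0.5858 -0.1266  0.1667] 22.23 tilt [-7.e-04  1.e-04 -1.e+00] open 0.0074 F [ 0.2 -0.8  0.1]
(0.583, -0.1254, 0.08, 7.6) -> [-0.22 -0.21  8.67 14.63] rows>= 3
(0.583, -0.1254, 0.0275, 7.6) -> [ 0.    0.    5.25 -0.  ] rows>= 2
```

Emit:
{"op": "apply_moves", "data": {
  "rows": [
    [0.6,-0.2,-0.2,1,7],
    [0.6,-0.2,-0.2,4,14.6],
    [0.6,-0.2,-0.2,7,14.6],
    [0.6,-0.2,-0.2,9,14.6],
    [0.6,-0.2,-0.2,11,14.6],
    [0.6,-0.2,-0.2,12.5,14.6],
    [0.6,-0.2,-0.2,13.5,14.6],
    [0.6,-0.2,-0.2,13.5,14.6]
  ]
}}

```text
time: 4.7
tcp_pos: [0.58, -0.1245, 0.0292]
tool_rot: [-3.132, -0.218, 0.008]
force: [-0.3, 0.6, -1.4]
opening: 0.0075
```

```bash
python3 -c "
from h import *
plan([(.583,-.1254,.08,7.6),(.583,-.1254,.0265,7.6)])
save('side','s2.png',(190,150,350,290),4)
"
```

```text
t 4.70 at [ 0.58   -0.1245  0.0292] 7.98 tilt [-0.0051  0.0015 -1.    ] open 0.0075 F [-0.3  0.6 -1.4]
(0.583, -0.1254, 0.08, 7.6) -> [ 0.29  0.13 -5.08  0.38] rows>= 2
(0.583, -0.1254, 0.0265, 7.6) -> [ 0.    0.    5.35 -0.  ] rows>= 2
```

View pics/s2.png

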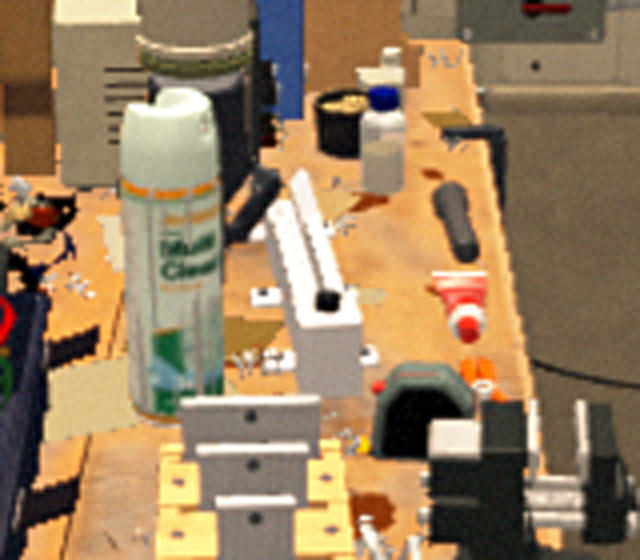

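Emit:
{"op": "apply_moves", "data": {
  "rows": [
    [0.6,0,0,0.15,0],
    [0.6,0,0,0.3,0],
    [0.6,0,0,0.3,0]
  ]
}}

```text
time: 5.0
tcp_pos: [0.5831, -0.1254, 0.0304]
tool_rot: [3.133, 0.219, 0.003]
force: [0.1, 0.0, -1.2]
opening: 0.0076
```

Emit:
{"op": "apply_moves", "data": {
  "rows": [
    [0.6,0,0,0.2,0],
    [0.6,0,0,0.45,0],
    [0.6,0,0,0.45,0],
    [0.6,0,0,0.45,0]
  ]
}}

```text
time: 5.33
tcp_pos: [0.583, -0.1254, 0.0256]
tool_rot: [3.133, 0.219, 0.003]
force: [0.2, -0.4, 2.4]
opening: 0.0076
```

Emit:
{"op": "apply_moves", "data": {
  "rows": [
    [2.5,0,0,-0.02,0],
    [2.5,0,0,-0.02,0],
    [2.5,0,0,-0.02,0],
    [2.5,0,0,-0.3,0],
    [2.5,0,0,-1,0],
    [2.5,0,0,-4,0],
    [4,0,0,-8,0],
    [6,0,0,-12,0]
  ]
}}

```text
time: 6.0
tcp_pos: [0.5809, -0.1247, 0.1452]
tool_rot: [-3.133, -0.219, 0.005]
force: [0.9, -0.6, 0.7]
opening: 0.0481
```

```bash
python3 -c "
from h import *
plan([(.583,-.1254,.3,7.6),(.45,.05,.32,45),(.505,.2185,.25,93.6)])
save('wrist','w3.png',None,1.2)
"
```

```text
t 6.00 at [ 0.5809 -0.1247  0.1452] 7.99 tilt [-3.1e-03  9.0e-04 -1.0e+00] open 0.0481 F [ 0.9 -0.6  0.7]
(0.583, -0.1254, 0.3, 7.6) -> [  0.19   0.1  -15.48   0.39] rows>= 4
(0.45, 0.05, 0.32, 45) -> [-10.86 -19.14  -2.   -37.4 ] rows>= 6
(0.505, 0.2185, 0.25, 93.6) -> [ 15.8   -8.03   7.   -48.6 ] rows>= 7
```

View pics/w3.png

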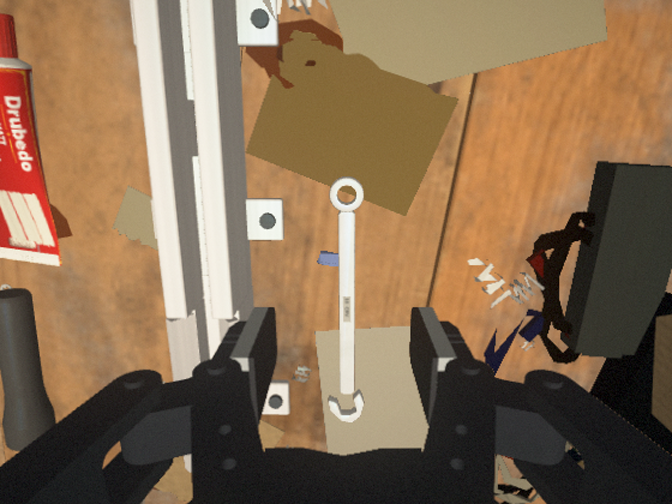

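```bash
python3 -c "
from h import *
i=vision.camera_info('wrist')
o=np.array([.502,-.1215]);u=np.array([-.133,.991])
for a,b,z in [(187,98,.022),(193,156,.022),(346,195,.004),(347,308,.004),(346,395,.004)]:
  p=onz('wrist',(a/1.2,b/1.2),z,i); d=p[:2]-o; print(a,b,np.round(p,4),'railx,y',np.round([d@u,d@[-u[1],u[0]]],4))
plan([(.50,.0,.30,45),(.5275,.2155,.22,93.6)])
"
```

```text
187 98 [ 0.4914 -0.0548  0.022 ] railx,y [0.0676 0.0016]
193 156 [ 0.4963 -0.0861  0.022 ] railx,y [0.0358 0.001 ]
346 195 [ 0.5872 -0.0995  0.004 ] railx,y [ 0.0105 -0.0874]
347 308 [ 0.5989 -0.1761  0.004 ] railx,y [-0.067  -0.0887]
346 395 [ 0.608  -0.2449  0.004 ] railx,y [-0.1363 -0.0886]
t 6.05 at [ 0.5862 -0.1262  0.1564] 8.0 tilt [ 0.0107 -0.0033 -0.9999] open 0.0557 F [ 4.9 -1.4  7.8]
(0.5, 0.0, 0.3, 45) -> [ -6.78 -13.7  -14.36 -37.  ] rows>= 6
(0.5275, 0.2155, 0.22, 93.6) -> [ 17.18 -13.29   8.   -48.6 ] rows>= 7
```

Emit:
{"op": "apply_moves", "data": {
  "rows": [
    [6,0,0,-4,0],
    [6,0,0,-8,0],
    [6,-2,-2,-12,-7],
    [6,-4,-5,-15,-14],
    [6,-6,-8,-15,-21],
    [6,-8,-12,-15,-28],
    [6,-9,-16,-15,-35],
    [6,-9,-19,-15,-42]
  ]
}}

```text
time: 6.72
tcp_pos: [0.465, 0.0517, 0.296]
tool_rot: [2.844, 1.334, 0.003]
force: [0.3, 0.4, 0.1]
opening: 0.0599
```

```bash
python3 -c "
from h import *
plan([(.5275,.2155,.24,93.6)])
"
```

```text
t 6.72 at [0.465  0.0517 0.296 ] 50.27 tilt [ 1.9e-03  1.0e-04 -1.0e+00] open 0.0599 F [0.3 0.4 0.1]
(0.5275, 0.2155, 0.24, 93.6) -> [ 16.6   -5.66   5.6  -43.33] rows>= 7
```

Emit:
{"op": "apply_moves", "data": {
  "rows": [
    [6,2,-0.5,0,-7],
    [6,5,-1.5,0,-14],
    [6,8,-2.5,0.5,-21],
    [6,11,-3.5,2,-28],
    [6,14,-4.7,4,-35],
    [6,16.6,-5.7,5.6,-42],
    [6,16.6,-5.7,5.6,-43.3],
    [6,16.6,-5.7,5.6,-43.3]
  ]
}}

```text
time: 7.38
tcp_pos: [0.5289, 0.2153, 0.2372]
tool_rot: [-2.152, -2.286, 0.005]
force: [0.2, -0.6, 0.4]
opening: 0.0597
```

```bash
python3 -c "
from h import *
plan([(.5275,.2155,.12,93.6),(.5275,.2155,.0785,93.6)])
import pickle;i=vision.camera_info('wrist');pickle.dump(i,open('w4.pkl','wb'));save('wrist','w4.png',None,1.4)
for p in [(.5275,.2155,.089),(.5694,.218,.089),(.4857,.2129,.089)]: print(proj('wrist',p,i)*1.4)
"
```

```text
t 7.38 at [0.5289 0.2153 0.2372] 93.47 tilt [-0.0031 -0.0011 -1.    ] open 0.0597 F [ 0.2 -0.6  0.4]
(0.5275, 0.2155, 0.12, 93.6) -> [ 0.03 -0.14 11.72 -0.13] rows>= 3
(0.5275, 0.2155, 0.0785, 93.6) -> [ 0.    0.    4.15 -0.  ] rows>= 1
[402.02724936 275.80441645]
[401.87419905 347.12095209]
[401.98738758 198.39589924]
```

View pics/w4.png

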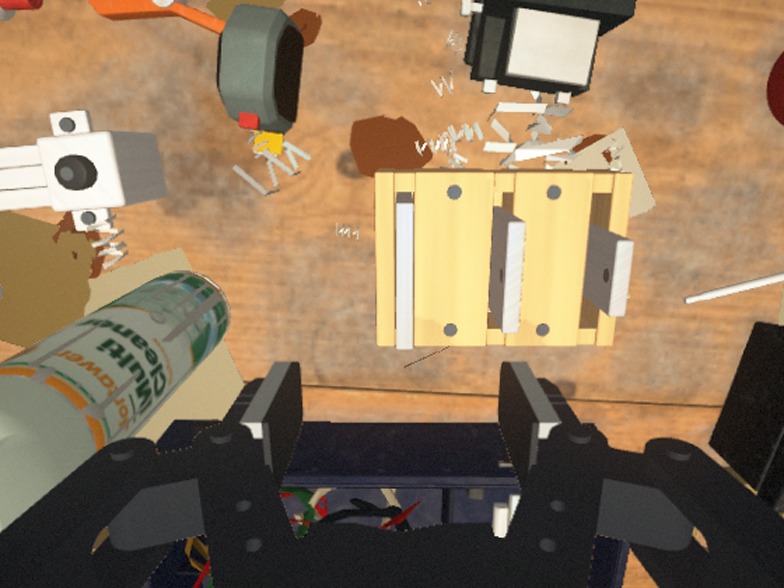

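Emit:
{"op": "apply_moves", "data": {
  "rows": [
    [4,0.1,-0.1,4,0],
    [4,0.1,-0.1,8,0],
    [4,0.1,-0.1,11,0],
    [4,0.1,-0.1,13,0],
    [3.5,0.1,-0.1,15,0],
    [3,0.1,-0.1,15.9,0],
    [3,0.1,-0.1,15.9,0],
    [3,0.1,-0.1,15.9,0]
  ],
  "squeeze": 60
}}

```text
time: 8.1
tcp_pos: [0.5295, 0.2147, 0.0812]
tool_rot: [2.158, 2.282, 0.002]
force: [-0.2, 0.1, 0.4]
opening: 0.0297
```

```bash
python3 -c "
from h import *
plan([(.5275,.2165,.0785,93.6)])
"
```

```text
t 8.10 at [0.5295 0.2147 0.0812] 93.19 tilt [ 1.2e-03  2.0e-04 -1.0e+00] open 0.0297 F [-0.2  0.1  0.4]
(0.5275, 0.2165, 0.0785, 93.6) -> [ 0.19 -0.19  0.27 -0.41] rows>= 1
```

Emit:
{"op": "apply_moves", "data": {
  "rows": [
    [3,0.2,-0.2,0.2,-0.4],
    [3,0.2,-0.2,0.2,-0.4],
    [0.5,0.2,-0.2,0.2,-0.4],
    [0.5,0.2,-0.2,0.2,-0.4],
    [0.5,0.2,-0.2,0.2,-0.4],
    [0.5,0.2,-0.2,0.2,-0.4],
    [0.5,0.2,-0.2,0.2,-0.4],
    [0.5,0.2,-0.2,0.2,-0.4]
  ],
  "squeeze": 60
}}

```text
time: 8.77
tcp_pos: [0.5275, 0.2175, 0.0791]
tool_rot: [2.148, 2.291, 0.003]
force: [-1.8, 0.3, 7.2]
opening: 0.0091
```

Emit:
{"op": "apply_moves", "data": {
  "rows": [
    [0.5,0,0,-0.5,0],
    [0.5,0,0,-1.5,0],
    [0.5,0,0,-3,0],
    [0.5,0,0,-5,0],
    [0.5,0,0,-8,0],
    [0.5,0,0,-11,0],
    [0.5,0,0,-14.5,0],
    [0.5,0,0,-18,0]
  ]
}}

```text
time: 9.43
tcp_pos: [0.5258, 0.2169, 0.2593]
tool_rot: [-2.148, -2.291, 0.002]
force: [0.4, 0.6, -2.7]
opening: 0.009
```

```bash
python3 -c "
from h import *
plan([(.44,.05,.27,50),(.515,-.2206,.25,7.6),(.515,-.2206,.18,7.6)])
"
```

```text
t 9.43 at [0.5258 0.2169 0.2593] 93.69 tilt [-1.4e-03 -5.0e-04 -1.0e+00] open 0.009 F [ 0.4  0.6 -2.7]
(0.44, 0.05, 0.27, 50) -> [-16.1   -9.64  -1.07  43.69] rows>= 7
(0.515, -0.2206, 0.25, 7.6) -> [-15.91  23.14   2.    42.4 ] rows>= 7
(0.515, -0.2206, 0.18, 7.6) -> [ 0.  0.  7. -0.] rows>= 2
```

Emit:
{"op": "apply_moves", "data": {
  "rows": [
    [0.5,-1,-2,-1,6],
    [0.5,-3,-4,-1,13],
    [0.5,-5.5,-6,-1,20],
    [0.5,-8,-8,-1,27],
    [0.5,-11,-9,-1,34],
    [0.5,-14,-9.6,-1,40],
    [0.5,-16,-9.6,-1,43.7],
    [0.5,-16.1,-9.6,-1,43.7]
  ]
}}

```text
time: 10.1
tcp_pos: [0.4408, 0.0473, 0.2685]
tool_rot: [2.85, 1.317, -0.0]
force: [-0.7, -1.0, -2.5]
opening: 0.0093
```

Emit:
{"op": "apply_moves", "data": {
  "rows": [
    [0.5,-1.5,2,0,6],
    [0.5,-4,5,0,12],
    [0.5,-6,8,0,19],
    [0.5,-8.5,12,0,26],
    [0.5,-11,15,0,32],
    [0.5,-13,18,0,38],
    [0.5,-15,21,0,42],
    [0.5,-15.9,23.1,0,42.4]
  ]
}}

```text
time: 10.77
tcp_pos: [0.5159, -0.2232, 0.2679]
tool_rot: [3.135, 0.199, -0.001]
force: [0.1, 0.8, -1.9]
opening: 0.0089
```

```bash
python3 -c "
from h import *
plan([(.515,-.2206,.21,7.6)])
"
```

```text
t 10.77 at [ 0.5159 -0.2232  0.2679] 7.26 tilt [-4.e-04 -7.e-04 -1.e+00] open 0.0089 F [ 0.1  0.8 -1.9]
(0.515, -0.2206, 0.21, 7.6) -> [-0.05 -0.27  5.79 -0.34] rows>= 2
```

Emit:
{"op": "apply_moves", "data": {
  "rows": [
    [0.5,-0.1,-0.2,3,-0.3],
    [0.5,-0.1,-0.2,6,-0.3],
    [0.5,-0.1,-0.2,9,-0.3],
    [0.5,-0.1,-0.2,9.5,-0.3],
    [0.5,-0.1,-0.2,9.5,-0.3],
    [0.5,-0.1,-0.2,9.5,-0.3]
  ]
}}

```text
time: 11.27
tcp_pos: [0.5151, -0.218, 0.1741]
tool_rot: [3.134, 0.217, 0.001]
force: [-0.1, -0.4, -1.7]
opening: 0.0089
```

```bash
python3 -c "
from h import *
plan([(.515,-.2206,.12,7.6)])
import pickle;i=vision.camera_info('wrist');pickle.dump(i,open('w5.pkl','wb'));save('wrist','w5.png',None,1.4)
s,R=pose();t=s['tcp_pos']
for o in (.42,.0,-.42): 
  d=o*.1*R[:,1]; print('blade top',proj('wrist',t+d+np.array([0,0,.0105]),i)*1.4)
for X in (-.05,0,.07,.12): print('chan floor',X,proj('wrist',np.array([.502-.133*X,-.1215+.991*X,.022]),i)*1.4,proj('wrist',np.array([.502-.133*X,-.1215+.991*X,.052]),i)*1.4)
"
```

```text
t 11.27 at [ 0.5151 -0.218   0.1741] 7.93 tilt [ 4.e-04 -2.e-04 -1.e+00] open 0.0089 F [-0.1 -0.4 -1.7]
(0.515, -0.2206, 0.12, 7.6) -> [-0.05  0.26  5.41  0.33] rows>= 2
blade top [398.59880832 584.57242447]
blade top [398.48333255 450.10740274]
blade top [398.35198862 282.97432873]
chan floor -0.05 [397.64139391 189.467465  ] [397.46353642 195.05794497]
chan floor 0 [398.02815764  88.98548427] [397.89010451  81.91399954]
chan floor 0.07 [398.64916333 -67.65765902] [398.58831959 -96.64285242]
chan floor 0.12 [ 399.15259727 -190.1304307 ] [ 399.16328236 -237.01578269]
```

View pics/w5.png

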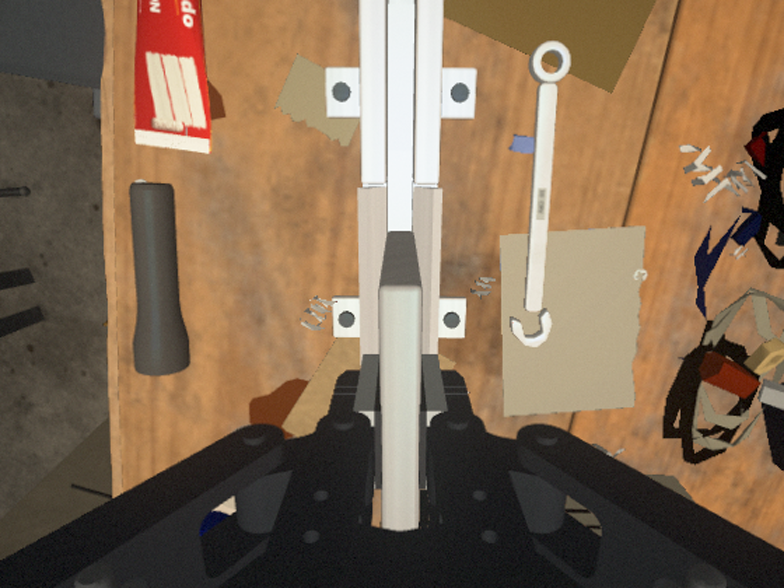

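Emit:
{"op": "apply_moves", "data": {
  "rows": [
    [0.5,0,0,2,0],
    [0.5,0,0,4,0],
    [0.5,0,0,5.5,0],
    [0.5,0,0,6.5,0],
    [0.5,0,0,6.8,0],
    [0.5,0,0,6.8,0]
  ]
}}

```text
time: 11.82
tcp_pos: [0.5151, -0.2183, 0.1056]
tool_rot: [3.134, 0.216, 0.001]
force: [0.1, -0.7, -2.6]
opening: 0.0092
```

Emit:
{"op": "apply_moves", "data": {
  "rows": [
    [0.5,0,0,0.2,0],
    [0.5,0,0,0.4,0],
    [0.5,0,0,0.5,0],
    [0.5,0,0,0.5,0]
  ]
}}

```text
time: 12.15
tcp_pos: [0.5149, -0.2183, 0.1003]
tool_rot: [3.134, 0.216, 0.001]
force: [1.1, -0.3, -3.0]
opening: 0.0094
```

Emit:
{"op": "apply_moves", "data": {
  "rows": [
    [0.5,0,0,0.05,0],
    [0.5,0,0,0.1,0],
    [0.5,0,0,0.15,0],
    [0.5,0,0,0.15,0]
  ]
}}

```text
time: 12.48
tcp_pos: [0.5149, -0.2183, 0.0991]
tool_rot: [3.134, 0.216, 0.001]
force: [-2.3, 1.6, 4.7]
opening: 0.0091
```

Emit:
{"op": "apply_moves", "data": {
  "rows": [
    [0.5,0,-0.5,0.03,0],
    [0.5,0,-1.2,0.03,0],
    [0.5,0,-2,0.03,0],
    [0.5,0,-3,0.03,0],
    [0.5,0,-4,0.03,0],
    [0.5,0,-5,0.03,0],
    [0.5,0,-5.5,0.03,0],
    [0.5,0,-5.5,0.03,0]
  ]
}}

```text
time: 13.15
tcp_pos: [0.5077, -0.1625, 0.0991]
tool_rot: [3.133, 0.218, 0.003]
force: [-0.2, -0.1, 7.5]
opening: 0.0093
```

```bash
cat > r.py <<'E'
from h import *
o=np.array([.502,-.1215]);u=np.array([-.133,.991])
s,R=pose();d=s['tcp_pos'][:2]-o;print('rail',np.round([d@u*1e3,d@[-u[1],u[0]]*1e3],1))
plan([])
E
python3 r.py
```

```text
rail [-41.4  -0.2]
t 13.15 at [ 0.5077 -0.1625  0.0991] 7.95 tilt [ 1.9e-03 -8.0e-04 -1.0e+00] open 0.0093 F [-0.2 -0.1  7.5]
```

Emit:
{"op": "apply_moves", "data": {
  "rows": [
    [0.5,0,-0.6,0,0],
    [0.5,0,-1.5,0,0],
    [0.5,0,-2.5,0,0],
    [0.5,0,-3.5,0,0],
    [0.5,0,-4.5,0,0],
    [0.5,0,-5.5,0,0],
    [0.5,0,-6.5,0,0],
    [0.5,0,-6.5,0,0]
  ]
}}

```text
time: 13.82
tcp_pos: [0.4984, -0.0975, 0.0988]
tool_rot: [3.134, 0.218, 0.002]
force: [-0.5, 0.2, 8.4]
opening: 0.0089
```

```bash
python3 r.py
```

```text
rail [24.3  0.3]
t 13.82 at [ 0.4984 -0.0975  0.0988] 7.95 tilt [ 0.0014 -0.     -1.    ] open 0.0089 F [-0.5  0.2  8.4]
```

Emit:
{"op": "apply_moves", "data": {
  "rows": [
    [0.5,0,-0.3,0,0],
    [0.5,0,-0.6,0,0],
    [0.5,0,-0.9,0,0],
    [0.5,0,-1.2,0,0],
    [0.5,0,-1.5,0,0],
    [0.5,0,-1.8,0,0],
    [0.5,0,-2.1,0,0],
    [0.5,0,-2.2,0,0]
  ]
}}

```text
time: 14.48
tcp_pos: [0.4955, -0.077, 0.0987]
tool_rot: [3.133, 0.217, 0.002]
force: [0.3, -4.2, 4.9]
opening: 0.009
```

```bash
python3 r.py
```

```text
rail [45.   0.5]
t 14.48 at [ 0.4955 -0.077   0.0987] 7.92 tilt [ 1.5e-03 -9.0e-04 -1.0e+00] open 0.009 F [ 0.3 -4.2  4.9]
```

Advance in 1 mm steps, watching Fz.

Emit:
{"op": "apply_moves", "data": {
  "rows": [
    [0.5,0,-0.1,0,0],
    [0.5,0,-0.2,0,0],
    [0.5,0,-0.3,0,0],
    [0.5,0,-0.4,0,0],
    [0.5,0,-0.4,0,0]
  ]
}}

```text
time: 14.9
tcp_pos: [0.495, -0.0731, 0.0987]
tool_rot: [3.133, 0.217, 0.002]
force: [0.3, -3.4, 5.8]
opening: 0.0089
```

Emit:
{"op": "apply_moves", "data": {
  "rows": [
    [0.5,0,-0.1,0.0,0],
    [0.5,0,-0.2,0.0,0],
    [0.5,0,-0.3,0.0,0],
    [0.5,0,-0.3,0.0,0]
  ]
}}

```text
time: 15.23
tcp_pos: [0.4944, -0.07, 0.0984]
tool_rot: [3.134, 0.217, 0.001]
force: [-0.2, -2.3, 4.9]
opening: 0.0093
```

Emit:
{"op": "apply_moves", "data": {
  "rows": [
    [0.5,0,-0.1,0.0,0],
    [0.5,0,-0.2,0.0,0],
    [0.5,0,-0.2,0.0,0]
  ]
}}

```text
time: 15.48
tcp_pos: [0.4933, -0.0676, 0.0972]
tool_rot: [-3.133, -0.216, 0.001]
force: [1.7, 0.1, -1.7]
opening: 0.0096
```

Emit:
{"op": "apply_moves", "data": {
  "rows": [
    [0.5,0,-0.05,0.1,0],
    [0.5,0,-0.1,0.2,0],
    [0.5,0,-0.15,0.3,0],
    [0.5,0,-0.15,0.3,0]
  ]
}}

```text
time: 15.82
tcp_pos: [0.4933, -0.0667, 0.0943]
tool_rot: [-3.133, -0.216, 0.002]
force: [1.9, 0.9, -4.2]
opening: 0.0093
```

Inside the notch; lower on down.

Emit:
{"op": "apply_moves", "data": {
  "rows": [
    [0.5,0,0,0.2,0],
    [0.5,0,0,0.4,0],
    [0.5,0,0,0.6,0],
    [0.5,0,0,0.7,0],
    [0.5,0,0,0.7,0],
    [0.5,0,0,0.7,0]
  ]
}}

```text
time: 16.32
tcp_pos: [0.4935, -0.0671, 0.0878]
tool_rot: [-3.134, -0.216, 0.001]
force: [0.8, 0.1, -3.3]
opening: 0.0091
```

Emit:
{"op": "apply_moves", "data": {
  "rows": [
    [0.5,0,0,0.05,0],
    [0.5,0,0,0.1,0],
    [0.5,0,0,0.15,0],
    [0.5,0,0,0.15,0],
    [0.5,0,0,0.15,0]
  ]
}}

```text
time: 16.73
tcp_pos: [0.4938, -0.0672, 0.0869]
tool_rot: [3.134, 0.216, 0.0]
force: [-2.9, 1.4, 2.7]
opening: 0.0093
```

Emit:
{"op": "apply_moves", "data": {
  "rows": [
    [2.5,0,0,0,0],
    [2.5,0,0,0,0],
    [2.5,0,0,0,0],
    [2.5,0,0,0,0],
    [2.5,0,0,0,0],
    [2.5,0,0,0,0]
  ]
}}

```text
time: 17.23
tcp_pos: [0.4938, -0.0671, 0.0865]
tool_rot: [-3.134, -0.216, -0.0]
force: [0.4, -0.1, -0.6]
opening: 0.0249
```

Emit:
{"op": "apply_moves", "data": {
  "rows": [
    [2.5,0,0,-1,0],
    [2.5,0,0,-3,0],
    [2.5,0,0,-6,0],
    [2.5,0,0,-9,0],
    [2.5,0,0,-12,0],
    [2.5,0,6,-14,0],
    [2.5,0,9,-14,0],
    [2.5,0,9,-14,0]
  ]
}}

```text
time: 17.9
tcp_pos: [0.5075, -0.1611, 0.2302]
tool_rot: [3.13, 0.213, 0.007]
force: [0.1, -0.8, 0.4]
opening: 0.025
```

```bash
python3 r.py; python3 -c "
from h import *
a=vision.camera_info('wrist');save('wrist','w6.png',None,1.4);save('side','s6.png')
import pickle;pickle.dump(a,open('w6.pkl','wb'))
x=cv2.imread('pics/w6.png');y=cv2.imread('pics/full_s6.png')[170:280,200:320]
y=cv2.resize(y,None,fx=2.8,fy=2.8,interpolation=cv2.INTER_CUBIC)
w=cv2.resize(x,(460,345));c=np.zeros((345,800,3),np.uint8);c[:,:460]=w;c[:308,460:796]=y;cv2.imwrite('pics/f.png',c)"
```

```text
rail [-39.9  -0.2]
t 17.90 at [ 0.5075 -0.1611  0.2302] 7.8 tilt [ 0.0049 -0.0044 -1.    ] open 0.025 F [ 0.1 -0.8  0.4]
```

View pics/f.png

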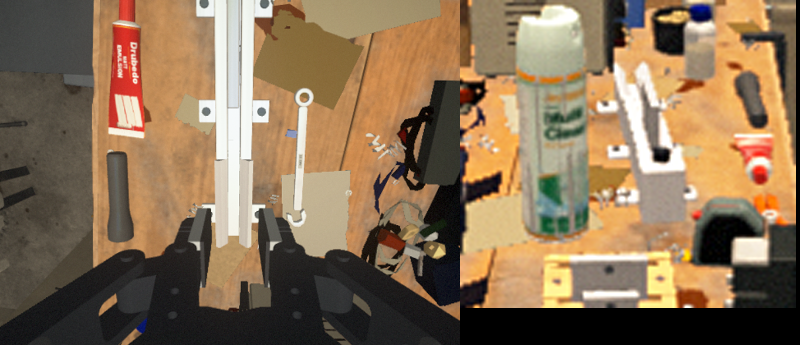

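```bash
python3 -c "
from h import *
k=8
y=cv2.imread('pics/full_s6.png')[180:245,250:290];y=cv2.resize(y,None,fx=k,fy=k,interpolation=cv2.INTER_CUBIC)
x=cv2.imread('pics/full_w6.png')[0:140,255:310];x=cv2.resize(x,None,fx=3.7,fy=3.7,interpolation=cv2.INTER_CUBIC)
u=np.array([-.133,.991]);n=np.array([.991,.133])
import pickle;wi=pickle.load(open('w6.pkl','rb'))
for z,col in((.097,(0,255,0)),(.109,(0,0,255))):
  for a in(-.042,.042):
    for b in(-.005,.005):
      p=np.r_[np.array([.4938,-.0671])+a*u+b*n,z]
      q=(proj('side',p)-[250,180]+.5)*k;cv2.circle(y,tuple(int(v) for v in q),2,col,-1)
      q=(proj('wrist',p,wi)-[255,0]+.5)*3.7;cv2.circle(x,tuple(int(v) for v in q),2,col,-1)
h=max(x.shape[0],y.shape[0]);c=np.zeros((h,x.shape[1]+y.shape[1],3),np.uint8);c[:x.shape[0],:x.shape[1]]=x;c[:y.shape[0],x.shape[1]:]=y
cv2.imwrite('pics/g.png',c);print(c.shape)"
```

```text
(520, 524, 3)
```

View pics/g.png

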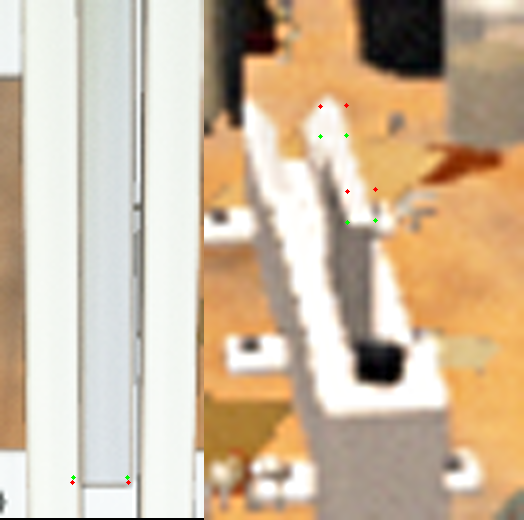

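```bash
python3 -c "
from h import *
print(robot.finish_job(), monitor.sense()['time'])"
```

```text
the job is handed in; nothing more can be done
the job is handed in; nothing more can be done
```

The job is done and handed in after about 18 s of robot time. I took the wrench off the rail first and laid it flat behind the rail. I then drew the widest blade from the rack slot nearest the rail. I set it on the channel floor at the mouth and dragged it along with steady light contact until its tang dropped in at about rail x = +55 mm.

Last checks:
- **Notch position:** the drop came where the camera had shown a gap in the floor, at about 53–55 mm.
- **Blade home:** the tool went down 12 mm, from 99 mm riding on the floor to 87 mm seated. It then felt floor contact.
- **After release:** the side view matches the blade's near top edge at 97 mm, which is fully home. The blade stands upright in the channel. The far top edge could not be told apart from the white wall behind it.
- **Wrench:** lies flat on the bench at about rail x = -65 mm. Its ends cross scraps or markings on the bench that I took to be flat.
- **Other items:** the other two blades were in the rack when I took the widest one out. Nothing else looked moved in the last views, though I did not measure each item again.

The largest force I read was about 8 N. No check failed or disagreed.

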